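Slide the parcel between the crocks onto the dispatch mat

TASK

Push the small white parcel with the red band along the table, through the narrow gap between the two terracotta crocks, until it lies wholly on the blue mat on the other side, and leave it there. The glue on its underside flaps is still soft, so only slide it flat with the fingers: do not grip it, lift it or tip it. Leave the stamp, mug, jar, bowl and roll of tape where they stand.

Things in the scene. Friction and masses are not known exactly. Their poses are not given: they have to be found in the camera images.
- parcel: small cardboard parcel wrapped in white paper with a red band along it: 66 mm wide (own x), 90 mm long (own y), 40 mm tall; 0.2 to 0.42 kg, loose, slides flat when pushed low on a side. Origin: centre of its underside. It starts left or right (+y or -y) of the crocks, up to 30 mm off the line through the gap and turned up to 0.4 rad from the crocks' y axis (either end may lead).
- crocks: two immovable squat terracotta crocks with round white lids, each 100 mm in diameter, 50 mm tall. Origin: on the table, at the middle of the 76 mm gap between them. Their centres lie 88 mm from it along own +x and -x (one far from the robot, one near); own y (within 0.15 rad of world y) is the way through. The table is bare before and behind the gap but for parcel and mat.
- mat: blue mat with a white border line, 160 (own x) by 180 mm (own y), so thin that things slide over it as over the table. Origin: its centre. It lies on the other side of the gap from the parcel, its centre 150 to 172 mm from the gap's middle along the crocks' y and at most 25 mm off that line: a parcel pushed straight through to the depth of the mat's centre lies wholly on it.
- corner_a (a point): lower corner of the parcel at its own +x +y (33 and 45 mm from its origin), at table height
- corner_b (a point): lower corner of the parcel at its own +x -y (33 and 45 mm from its origin), at table height
- corner_c (a point): lower corner of the parcel at its own -x +y (33 and 45 mm from its origin), at table height
- corner_d (a point): lower corner of the parcel at its own -x -y (33 and 45 mm from its origin), at table height
- stamp: bystander, to be left alone: wooden hand stamp, 34 mm wide, 60 mm tall, standing on the robot side of the near crock. Origin: its underside.
- mug: bystander, to be left alone: blue mug, 80 mm wide, 90 mm tall. Origin: its underside.
- tape: bystander, to be left alone: yellow roll of tape lying flat, 100 mm wide, 48 mm tall. Origin: its underside.
- bowl: bystander, to be left alone: terracotta bowl, 100 mm wide, 45 mm tall. Origin: its underside.
- honey: bystander, to be left alone: amber jar with brass lid, 64 mm wide, 85 mm tall. Origin: its underside.
Things that resemble listed ones, but are neither listed nor needed, are in the scene too. Leave any purple look-alike of the parcel alone.

How it is judged (in metres and radians):
On the way:
1. the parcel is in the gap between the two crocks, flat on the table (x of parcel in the frame of crocks between -0.02 and 0.02 m and y of parcel in the frame of crocks between -0.025 and 0.025 m and height (world z) of parcel below 0.008 m), for 0.05 s.
At the end, for the whole second after the job is handed in: All four lower corners of the parcel lie over the blue mat (2 mm overhang allowed), it is flat on the table (within 5 mm and 0.06 rad) and at rest (x of corner_a in the frame of mat between -0.082 and 0.082 m and y of corner_a in the frame of mat between -0.092 and 0.092 m and x of corner_b in the frame of mat between -0.082 and 0.082 m and y of corner_b in the frame of mat between -0.092 and 0.092 m and x of corner_c in the frame of mat between -0.082 and 0.082 m and y of corner_c in the frame of mat between -0.092 and 0.092 m and x of corner_d in the frame of mat between -0.082 and 0.082 m and y of corner_d in the frame of mat between -0.092 and 0.092 m and height (world z) of parcel below 0.005 m and angle between parcel's own z axis and vertical below 0.06 rad and linear speed of parcel below 0.01 m/s and angular speed of parcel below 0.05 rad/s); the robot touches nothing.
It fails at once if the parcel is lifted off the table (more than 10 mm) or tipped (more than 0.2 rad) (height (world z) of parcel above 0.01 m or angle between parcel's own z axis and vertical above 0.2 rad).
It fails at once if the fingers reach round the parcel to grip it (the point between the finger pads comes well inside the parcel) (x of the grasp point in the frame of parcel between -0.02 and 0.02 m and y of the grasp point in the frame of parcel between -0.032 and 0.032 m and z of the grasp point in the frame of parcel below 0.04 m).
It fails at once if a bystander is shifted by more than 20 mm (distance of any of stamp, mug, tape, bowl, honey from where it was at the start of the episode above 0.02 m).
It also fails if it takes over 69 s, if anything falls off the work surface, if the arm or the gripper's body presses on something with over 40 N, if the wrist force passes 120 N, or if a joint passes its speed limit or range.

ROBOT

A 7-joint arm with a two-finger parallel gripper is mounted at the origin on the work surface. World frame = base frame: x ahead of the robot, y to its left, z up, the work surface at z = 0. Lengths are in mm, angles in rad, forces in N, time in s.
With the tool pointing down it reaches from about 400 to 850 mm from the base axis. Payload 10.4 kg.
Tool frame: the origin (TCP) lies midway between the tips of the shut fingers; the grasp point (between the pads) lies 19 mm behind it (bot.pinch_z is the distance from the TCP to the grasp point, in mm); z points along the fingers, y is the line along which they close (so a half turn about z gives the same grasp; the last joint's range is limited). The gripper opens to 85 mm and grips with 20 to 120 N. Pads are 22 mm wide; open, the fingers measure 114 mm over their backs; the gripper's body (76 mm by 85 mm) begins 54 mm behind the grasp point. The pads swing forward as they close: fully open they stand 13 mm farther back than shut.
Start: joints at [1.235, 0.332, -0.065, 1.46, 0.022, 1.35, -0.088], TCP at [192.349, -594.687, 231.338] pointing down, gripper open.
Joint ranges: [-2.6, 2.6], [-0.5, 2.12], [-1.47, 1.34], [0.16, 2.42], [-1.27, 4.41], [0.06, 2.06], [-2.6, 2.6]. Speed limits (rad/s): [2.22, 2.22, 2.79, 2.79, 3.14, 3.14, 3.14].

INTERFACE

Orientations are given as a rotation vector (axis times angle).
In Python, from plant import bot, optics, job gives the robot as it stands.
- The arm moves only by the shell command python3 -m inch 'ROWS' [FORCE]. ROWS is JSON, a list of rows, each a list of 7 numbers: the shift along the tool's x, y, z in cm, then the turn, a rotation vector about the tool's x, y, z in rad, then the opening in per cent of the stroke, from 0 (shut) to 100 (fully open). A call has 1 to 5 rows; each row is the pose to reach, as a shift and turn from the pose commanded when the call began, along the tool's axes at that moment; what a row does not reach only later rows make up. A row lasts 1/12 s, in which the tool goes at most 41.7 mm and 7.16 degrees, less where a joint would pass 70% of its speed; a pose out of reach is approached as far as the arm can. A call with a gripper value outside its range is refused whole. The fingers move at their own pace and stop on an object; FORCE is the grip in N (left out, the last holds). Time passes only in rows, so rows that repeat a pose let the fingers close. It gives the time, the measured TCP pose, the force, the opening and the grip force at its end, in the units of the state.
- bot.observe(): the state, without advancing time (a new reading comes with each control period).
- optics.get_image(name): name is "scene" or "top" or "wrist"; returns a dict with "img" (384x512x3 uint8, blue, green, red), "z_map" (384x512 float32, mm along the optical axis (not along the pixel's ray), 0 where there is no reading), "mtx" (3x3 intrinsics, pixels), "k1" (the pictures are not rectified: a ray, as slopes to the right and down, at radius r is drawn at 1 + k1 r^2 times it, then the intrinsics apply), "R" (3x3) and "t" (3): a world point X has camera coordinates R X + t. Camera axes: x right, y down, z forward; pixel columns grow to the right and rows downward; lengths in mm; the calibration is good to about 2 mm. A picture is of the moment at which its call begins.
- job.hand_in(): hands the job in; it is judged then, once.
The state is a dict: "t": time; "joint_pos": joint angles; "joint_velocities": joint speeds; "joint_efforts": joint torques, N m; "tcp_pos": TCP position; "tool_rot": TCP orientation; "wrist_force": force on the tool from outside, world axes, zero at the start; "wrist_torque": the same for the moment, N m; "finger_gap": finger opening in mm; "gripper_force": force on a finger pad.
Only numpy, scipy, OpenCV 4.12 (cv2) and the standard library are available. Lean on these libraries where they do the work, as an engineer would, in place of code of your own. Each camera call takes 0.05 s, during which the arm holds its last target. There are 200 camera calls.

## Working session

There is one attempt and no reset: what is moved stays moved. The work goes in short steps, Python scripts to look and compute and a shell command to move; the robot and the scene stay as the last step left them, time stands still between calls to the robot, and variables do not carry over. Pictures are saved under pics/ and viewed, at most 10 in all, crops included, and the job is handed in when it is done.

```bash
ls && mkdir -p pics && cat > h.py <<'E'
import numpy as np, cv2
from plant import bot, optics, job
def cast(d,uv,z):
    """pixels -> world points on the plane at height z (mm)"""
    K=np.array(d["mtx"],float);R=np.array(d["R"]);t=np.array(d["t"])
    p=(np.atleast_2d(uv)-K[:2,2])/[K[0,0],K[1,1]]
    s=p.copy()
    for _ in range(10): s=p/(1+d["k1"]*(s**2).sum(1,keepdims=True))
    r=np.c_[s,np.ones(len(s))]@R; c=-R.T@t
    return c+r*((z-c[2])/r[:,2])[:,None]
E
python3 - <<'E'
from h import *
for n in ("top","scene"):
    d=optics.get_image(n); np.save(f"pics/{n}0.npy",d,allow_pickle=True)
    cv2.imwrite(f"pics/{n}0.png",d["img"]); print(n,-np.array(d["R"]).T@d["t"],d["k1"])
print(bot.observe())
E
```

```text
pics
top [ 454.68870497   15.29783251 1033.23993698] 0.011969734178510194
scene [1021.11832994  727.75619077  690.50791564] 0.035487020997714315
{'t': 0.1, 'joint_pos': array([ 1.23537592,  0.33283171, -0.0646968 ,  1.46087047,  0.02161223,
        1.34990098, -0.08845043]), 'joint_velocities': array([-5.37197199e-05, -1.03938916e-03,  1.54583530e-03, -3.53482022e-03,
       -8.40586605e-04, -6.13815859e-04, -4.92239948e-04]), 'joint_efforts': array([ 2.70166944e-03, -6.26743627e+01,  5.05028700e-02, -3.92430639e+01,
        1.66093628e-02,  6.96124174e-03,  3.89290119e-05]), 'tcp_pos': array([ 192.22503025, -594.34506724,  230.5748296 ]), 'tool_rot': array([-3.10195624e+00, -4.89282440e-01,  4.33409918e-04]), 'wrist_force': array([-0.00469135,  0.03692445, -0.72929568]), 'wrist_torque': array([ 0.02857318,  0.03267488, -0.06185423]), 'gripper_force': 0.0, 'finger_gap': 85.60606885856119}
```

View pics/top0.png

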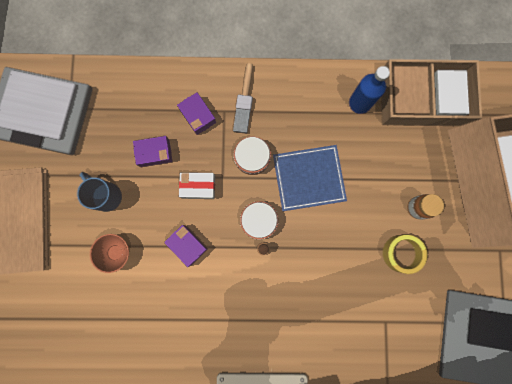

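View pics/scene0.png

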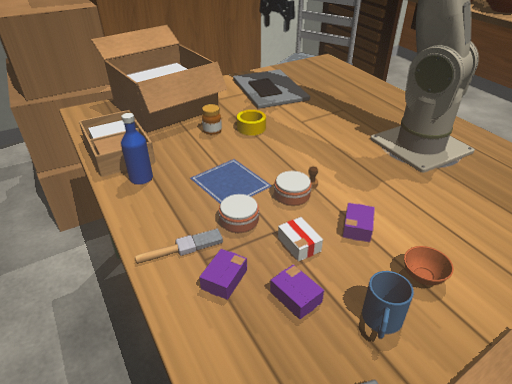

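The top view shows the parcel at px (197,185), lids at (252,155) and (259,220), and the mat around (310,178). The scene view shows the parcel at (300,238), lids at (239,208) and (293,184), and the mat at (230,182). The push is towards -y.

```bash
cat >> h.py <<'E'
def blobs(m,amin):
    c,_=cv2.findContours(m.astype(np.uint8)*255,cv2.RETR_EXTERNAL,cv2.CHAIN_APPROX_NONE)
    return [k[:,0,:].astype(float) for k in c if cv2.contourArea(k)>amin]
def masks(img):
    h=cv2.cvtColor(img,cv2.COLOR_BGR2HSV).astype(int)
    white=(h[...,1]<45)&(h[...,2]>165)
    red=((h[...,0]<6)|(h[...,0]>174))&(h[...,1]>170)&(h[...,2]>120)
    blue=(h[...,0]>100)&(h[...,0]<125)&(h[...,1]>80)
    return white,red,blue
def inwin(m,u0,v0,u1,v1):
    o=np.zeros_like(m);o[v0:v1,u0:u1]=m[v0:v1,u0:u1];return o
def rect(P):
    """centre, sides, direction of long side of points in the plane"""
    (c,s,a)=cv2.minAreaRect(P[:,:2].astype(np.float32))
    a=np.radians(a)
    if s[0]<s[1]: s=s[::-1];a+=np.pi/2
    a=(a)%np.pi
    return np.round(c,1),np.round(s,1),round(a,3)
E
python3 - <<'E'
from h import *
W={"top":dict(parcel=(170,165,222,205),far=(230,132,276,176),near=(238,198,284,242),mat=(270,140,352,214)),
 "scene":dict(parcel=(270,212,330,264),far=(214,190,264,235),near=(270,168,314,205),mat=(188,155,275,205))}
for n in W:
    d=np.load(f"pics/{n}0.npy",allow_pickle=True).item(); w,r,b=masks(d["img"])
    for k,win in W[n].items():
        m={"parcel":w|r,"mat":b|w}.get(k,w); 
        if k=="mat" : m=b
        bl=blobs(inwin(m,*win),30); bl=max(bl,key=len)
        for z in ((0,) if k=="mat" else (35,40,50)):
            print(n,k,z,*rect(cast(d,bl,z)))
    rr=blobs(inwin(r,*W[n]["parcel"]),10); print(n,"band",[rect(cast(d,x,40)) for x in rr])
    if n=="scene":print(np.unique(masks(d["img"])[0][212:264,270:330],return_counts=True))
E
```

```text
top parcel 35 [595.  179.7] [89.9 64.2] 1.586
top parcel 40 [594.3 178.8] [89.4 63.9] 1.586
top parcel 50 [592.9 177.2] [88.5 63.3] 1.586
top far 35 [682.6  34. ] [90.3 88.6] 0.015
top far 40 [681.4  33.9] [89.9 88.1] 0.015
top far 50 [679.1  33.7] [88.9 87.2] 0.015
top near 35 [504.8  11.5] [89.3 89.1] 1.585
top near 40 [504.6  11.5] [88.9 88.6] 1.585
top near 50 [504.1  11.6] [88.  87.7] 1.585
top mat 0 [ 626.  -125.7] [177.7 157.9] 1.742
top band [(array([595.1, 179.1]), array([89.3, 13.3]), np.float64(1.535))]
scene parcel 35 [593.5 188.4] [118.4  65.9] 1.573
scene parcel 40 [596.7 192.5] [117.5  65.4] 1.573
scene parcel 50 [603.2 200.8] [115.7  64.4] 1.573
scene far 35 [668.6  14.4] [119.9 100.8] 2.818
scene far 40 [671.3  19.9] [119. 100.] 2.818
scene far 50 [676.7  30.8] [117.2  98.5] 2.818
scene near 35 [494.1  -5.6] [91.2 88.3] 2.625
scene near 40 [498.1  -0. ] [90.5 87.7] 2.625
scene near 50 [506.1  11.1] [89.1 86.3] 2.625
scene mat 0 [ 625.4 -129.5] [155.4 136.4] 1.743
scene band [(array([598.4, 194.2]), array([121.3,  28.4]), np.float64(1.378))]
(array([False,  True]), array([2637,  483]))
```

```bash
cat >> h.py <<'E'
from scipy.spatial.transform import Rotation as Ro
FAR=np.array([679.1,33.7]);NEAR=np.array([504.1,11.6]);O=(FAR+NEAR)/2
EX=(FAR-NEAR)/np.linalg.norm(FAR-NEAR);EY=np.array([-EX[1],EX[0]]);TH=np.arctan2(EX[1],EX[0])
def w2c(p): q=np.array(p)[:2]-O; return np.round([q@EX,q@EY],1)
def c2w(x,y): return O+x*EX+y*EY
def need(cx,cy,z,yaw):
    """shift (cm) and turn in the tool's axes to crocks-frame (cx,cy), height z, tool x at yaw in crocks frame, tool down"""
    s=bot.observe();R=Ro.from_rotvec(s["tool_rot"])
    T=Ro.from_euler("z",yaw+TH)*Ro.from_rotvec([np.pi,0,0])
    print("cm",np.round(R.inv().apply(np.r_[c2w(cx,cy),z]-s["tcp_pos"])/10,2),"turn",np.round((R.inv()*T).as_rotvec(),3),
      "at",w2c(s["tcp_pos"]),round(s["tcp_pos"][2],1),"t",s["t"],"F",np.round(s["wrist_force"],1),"gap",round(s["finger_gap"],1))
E
python3 -c "
from h import *
print(O,TH,w2c([594.3,178.8]),w2c([626,-125.7]))
need(86,154,231,0)"
```

```text
[591.6   22.65] 0.12562072764482188 [ 22.2 154.6] [  15.5 -151.5]
cm [ 6.831e+01 -5.994e+01  3.000e-02] turn [-0.001  0.     0.187] at [-473.5 -562.1] 230.6 t 0.1 F [-0.   0.  -0.7] gap 85.6
```

```bash
python3 -m inch '[[15,-13.2,0,0,0,0,70],[15,-13.2,0,0,0,0,70],[15,-13.2,0,0,0,0,70],[15,-13.2,0,0,0,0,70],[15,-13.2,0,0,0,0,70]]'; python3 -c "
from h import *
need(86,154,231,0)"
```

```text
t: 0.52
tcp_pos: [295.9, -419.9, 231.1]
tool_rot: [-3.102, -0.492, -0.0]
wrist_force: [1.7, -0.4, 0.2]
finger_gap: 59.5
gripper_force: 0.0
cm [ 5.316e+01 -4.644e+01  4.000e-02] turn [-0.001 -0.     0.189] at [-348.8 -402. ] 231.1 t 0.5167 F [ 1.7 -0.4  0.2] gap 59.5
```

```bash
python3 -m inch '[[15,-13.2,0,0,0,0,70],[15,-13.2,0,0,0,0,70],[15,-13.2,0,0,0,0,70],[15,-13.2,0,0,0,0,70],[15,-13.2,0,0,0,0,70]]' >/dev/null; python3 -m inch '[[15,-13.2,0,0,0,0,70],[15,-13.2,0,0,0,0,70],[15,-13.2,0,0,0,0,70],[15,-13.2,0,0,0,0,70],[15,-13.2,0,0,0,0,70]]' > /dev/null;  python3 -m inch '[[15,-13.2,0,0,0,0,70],[15,-13.2,0,0,0,0,70],[15,-13.2,0,0,0,0,70],[15,-13.2,0,0,0,0,70],[15,-13.2,0,0,0,0,70]]'; python3 -c "
from h import *
need(86,154,231,0)"
```

```text
t: 1.77
tcp_pos: [601.4, 95.4, 230.8]
tool_rot: [-3.102, -0.491, 0.001]
wrist_force: [0.9, 0.4, 0.3]
finger_gap: 59.6
gripper_force: 0.0
cm [ 8.15 -6.9  -0.01] turn [-0.001  0.     0.188] at [18.8 70.9] 230.8 t 1.7667 F [0.9 0.4 0.3] gap 59.6
```

```bash
python3 -m inch '[[8.15,-6.9,0,0,0,0.19,70],[8.15,-6.9,0,0,0,0.19,70],[8.15,-6.9,0,0,0,0.19,70],[8.15,-6.9,0,0,0,0.19,70],[8.15,-6.9,0,0,0,0.19,70]]'; python3 -c "
from h import *
need(86,154,100,0)
d=optics.get_image('wrist');cv2.imwrite('pics/w1.png',d['img'])
w,r,b=masks(d['img'])
for x in blobs(r,60): print(rect(cast(d,x,40)))
for x in blobs(w,200): print(rect(cast(d,x,40)),rect(cast(d,x,50)))
"
```

```text
t: 2.18
tcp_pos: [656.7, 184.8, 230.1]
tool_rot: [-3.135, -0.197, 0.003]
wrist_force: [-0.3, -0.9, -0.3]
finger_gap: 59.8
gripper_force: 0.0
cm [ 0.14 -0.12 13.01] turn [-0.001  0.002 -0.   ] at [ 84.9 152.7] 230.1 t 2.1833 F [-0.3 -0.9 -0.3] gap 59.8
(array([596.9, 178.1]), array([90.4, 16.3]), np.float64(1.577))
(array([523.2,  -1.9]), array([77.4, 46. ]), np.float64(0.957)) (array([529.8,   4. ]), array([75. , 44.6]), np.float64(0.957))
(array([576.3, 178.8]), array([89.1, 22.6]), np.float64(1.568)) (array([581.3, 179.2]), array([86.4, 21.9]), np.float64(1.568))
(array([618.2, 178.7]), array([89.5, 23.8]), np.float64(1.565)) (array([621.9, 179.2]), array([86.8, 23.1]), np.float64(1.565))
(array([591.5, -50.5]), array([138.9,  71.2]), np.float64(0.93)) (array([596. , -43.1]), array([134.8,  69.1]), np.float64(0.93))
(array([646.3,  32.6]), array([78.6, 25.6]), np.float64(1.356)) (array([649.1,  37.4]), array([76.2, 24.8]), np.float64(1.356))
(array([713.1,  45.2]), array([60.5, 19.5]), np.float64(2.242)) (array([713.9,  49.6]), array([58.7, 18.9]), np.float64(2.242))
(array([780.2,  72.2]), array([57.9, 34.1]), np.float64(3.005)) (array([779. ,  75.9]), array([56.2, 33. ]), np.float64(3.005))
(array([829.4,  65.9]), array([38.5, 35.9]), np.float64(1.465)) (array([826.7,  69.7]), array([37.3, 34.8]), np.float64(1.465))
```

View pics/w1.png

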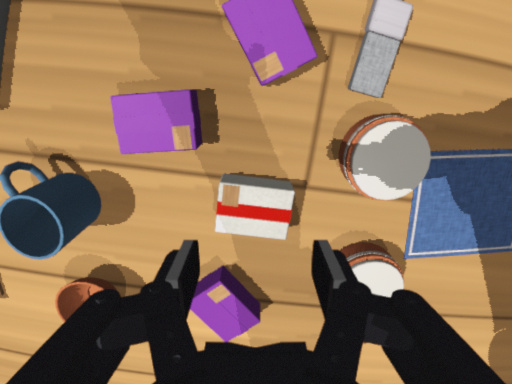

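The wrist view shows the parcel at px (255,207), the crock lids at (387,155) and (380,285), and the open finger tips at (190,250) and (320,250). It agrees with the top view: parcel at about (596,179) with yaw about 0. Next I go down on its far side, where the table is clear.

```bash
python3 -m inch '[[0.1,-0.1,4,0,0,0,70],[0.1,-0.1,8,0,0,0,70],[0.1,-0.1,12,0,0,0,70],[0.1,-0.1,16,0,0,0,70],[0.1,-0.1,19,0,0,0,70]]'; python3 -m inch '[[0,0,2,0,0,0,70],[0,0,3.5,0,0,0,70],[0,0,3.5,0,0,0,70]]'; python3 -c "
from h import *
need(44,154,5,0)
d=optics.get_image('wrist');cv2.imwrite('pics/w2.png',d['img'])"
```

```text
t: 2.65
tcp_pos: [656.8, 181.1, 38.2]
tool_rot: [3.134, 0.189, -0.003]
wrist_force: [0.2, 0.0, -0.2]
finger_gap: 59.9
gripper_force: 0.0
t: 2.9
tcp_pos: [656.3, 181.7, 3.2]
tool_rot: [3.134, 0.19, -0.007]
wrist_force: [-0.4, 0.1, 0.5]
finger_gap: 59.5
gripper_force: 0.0
cm [-4.01 -0.41 -0.16] turn [ 0.002  0.004 -0.004] at [ 84.1 149.7] 3.2 t 2.9 F [-0.4  0.1  0.5] gap 59.5
```

View pics/w2.png

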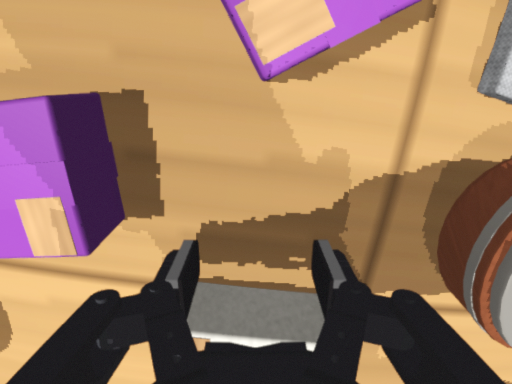

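The fingers are down on the table just beyond the parcel's far side, which is the grey face at px (255,310). The table around them is clear. Now I push it sideways towards -x, which also squares it up.

```bash
python3 -m inch '[[-0.8,-0.2,0,0,0,0,70],[-1.5,-0.4,0,0,0,0,70],[-2,-0.4,0,0,0,0,70],[-2.4,-0.4,0,0,0,0,70],[-2.8,-0.4,0,0,0,0,70]]'; python3 -m inch '[[-0.3,0,0,0,0,0,70],[-0.6,0,0,0,0,0,70],[-0.9,0,0,0,0,0,70],[-1.1,0,0,0,0,0,70],[-1.1,0,0,0,0,0,70]]'; python3 -c "
from h import *
need(44,154,5,0)"; python3 -m inch '[[0.5,0,0,0,0,0,70],[2,0,0,0,0,0,70],[4,0,-2,0,0,0,70],[4,0,-6,0,0,0,70],[4,0,-10,0,0,0,70]]'; python3 -m inch '[[0,0,-4,0,0,0,70],[0,-3,-8,0,0,0,70],[-4,-6,-8,0,0,0,70],[-4,-10,-8,0,0,0,70],[-4,-12,-8,0,0,0,70]]'; python3 -c "
from h import *
for n in('top','scene'):
  d=optics.get_image(n);cv2.imwrite(f'pics/{n}2.png',d['img'])
need(0,240,120,np.pi/2)"
```

```text
t: 3.37
tcp_pos: [630.1, 184.9, 7.6]
tool_rot: [-3.136, -0.193, -0.004]
wrist_force: [2.2, 0.6, 1.1]
finger_gap: 59.9
gripper_force: 1.2
t: 3.78
tcp_pos: [618.2, 183.2, 6.2]
tool_rot: [3.135, 0.193, -0.001]
wrist_force: [0.2, -0.4, 0.7]
finger_gap: 60.0
gripper_force: 0.4
cm [-0.25  0.2   0.12] turn [ 0.     0.001 -0.003] at [ 46.5 156. ] 6.2 t 3.7833 F [ 0.2 -0.4  0.7] gap 60.0
t: 4.2
tcp_pos: [657.9, 187.8, 105.1]
tool_rot: [3.135, 0.192, -0.008]
wrist_force: [1.2, -0.6, 0.7]
finger_gap: 59.6
gripper_force: 0.0
t: 4.62
tcp_pos: [601.4, 306.1, 187.5]
tool_rot: [-3.134, -0.197, 0.0]
wrist_force: [0.1, 1.9, -0.2]
finger_gap: 60.0
gripper_force: 0.0
cm [-4.49  4.29  6.64] turn [-4.000e-03 -1.000e-03 -1.565e+00] at [ 44.8 283. ] 186.4 t 4.7167 F [-0.1  0.4 -0.5] gap 59.8
```

View pics/top2.png

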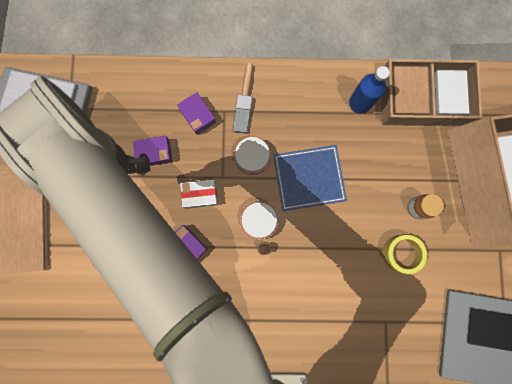

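The top view shows the parcel at px (198,193), square to the gap, half in the arm's shadow. The lids at (252,155) and (259,220) have not moved. I will measure the band and go round behind the parcel with a quarter turn.

```bash
cat >> h.py <<'E'
def parcel(n,win=None):
    d=optics.get_image(n);h=cv2.cvtColor(d["img"],cv2.COLOR_BGR2HSV).astype(int)
    r=((h[...,0]<6)|(h[...,0]>174))&(h[...,1]>150)&(h[...,2]>80)
    m=((h[...,1]<50)&(h[...,2]>70))|r
    if win: r,m=inwin(r,*win),inwin(m,*win)
    for k,q in (("band",r),("all",m)):
        b=max(blobs(q,20),key=len);c,s,a=rect(cast(d,b,40));print(n,k,"centre",w2c(c),"sides",s,"yaw off",round(a-np.pi/2-TH,3))
    return d
E
python3 -c "
from h import *
parcel('top',(170,175,222,212))"
python3 -m inch '[[-1,0.5,0,0,0,-0.12,40],[-2,1,0,0,0,-0.24,40],[-3,2,0,0,0,-0.36,40],[-4,3,0,0,0,-0.48,40],[-4.5,3.5,0,0,0,-0.6,40]]' >/dev/null
python3 -m inch '[[0,0,0,0,0,-0.12,40],[0,0,0,0,0,-0.24,40],[0,0,0,0,0,-0.36,40],[0,0,0,0,0,-0.48,40],[0,0,0,0,0,-0.6,40]]' >/dev/null
python3 -m inch '[[0,0,0,0,0,-0.12,40],[0,0,0,0,0,-0.24,40],[0,0,0,0,0,-0.36,40],[0,0,0,0,0,-0.36,40]]'
python3 -c "
from h import *
need(0,240,30,np.pi/2)
d=parcel('wrist');cv2.imwrite('pics/w3.png',d['img'])"
```

```text
top band centre [  0.9 151.2] sides [90.4 15.1] yaw off -0.01
top all centre [ -0.4 150.5] sides [92.  69.1] yaw off -0.004
t: 5.93
tcp_pos: [564.4, 260.5, 185.6]
tool_rot: [-2.089, -2.346, 0.002]
wrist_force: [-0.7, -0.2, 0.5]
finger_gap: 34.3
gripper_force: 0.0
cm [ 0.06 -0.26 15.56] turn [-0.001  0.001 -0.01 ] at [  2.8 239.4] 185.6 t 5.9333 F [-0.7 -0.2  0.5] gap 34.3
wrist band centre [  2.5 158.5] sides [103.4  16.2] yaw off -0.002
wrist all centre [-10.1 158.6] sides [103.6  41.2] yaw off -0.001
```

View pics/w3.png

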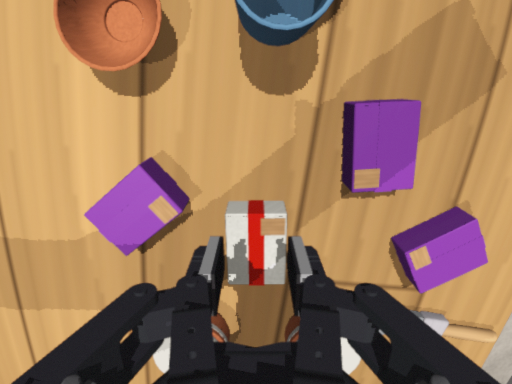

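The wrist view shows the parcel centred at px (257,243), aligned with the tool. The purple boxes, at (137,205) and (382,145), stay clear of the lane. I go down behind it and push through at moderate speed.

```bash
python3 -m inch '[[-0.2,-0.25,4,0,0,-0.01,30],[-0.5,-0.25,8,0,0,-0.01,30],[-1,-0.25,12,0,0,-0.01,30],[-1,-0.25,15,0,0,-0.01,30],[-1,-0.25,15,0,0,-0.01,30]]'; python3 -m inch '[[0,0,1.5,0,0,0,30],[0,0,2.6,0,0,0,30],[0,0,2.6,0,0,0,30]]'; python3 -c "
from h import *
need(0,200,5,np.pi/2)
parcel('top',(170,175,222,212))"
```

```text
t: 6.4
tcp_pos: [559.4, 248.5, 29.8]
tool_rot: [-2.086, -2.344, 0.015]
wrist_force: [-1.4, -0.4, 0.5]
finger_gap: 25.5
gripper_force: 0.0
t: 6.65
tcp_pos: [562.2, 251.8, 9.5]
tool_rot: [-2.083, -2.351, 0.001]
wrist_force: [-0.4, -0.4, -0.9]
finger_gap: 25.9
gripper_force: 0.0
cm [-3.1   0.06  0.45] turn [-0.001  0.    -0.005] at [ -0.5 231. ] 9.5 t 6.65 F [-0.4 -0.4 -0.9] gap 25.9Traceback (most recent call last):
  File "<string>", line 4, in <module>
    parcel('top',(170,175,222,212))
    ~~~~~~^^^^^^^^^^^^^^^^^^^^^^^^^
  File "h.py", line 46, in parcel
    b=max(blobs(q,20),key=len);c,s,a=rect(cast(d,b,40));print(n,k,"centre",w2c(c),"sides",s,"yaw off",round(a-np.pi/2-TH,3))
ValueError: max() iterable argument is empty
```

```bash
python3 -m inch '[[-0.6,0.05,0.3,0,0,0,30],[-1.2,0.05,0.3,0,0,0,30],[-1.8,0.05,0.3,0,0,0,30],[-2.3,0.05,0.3,0,0,0,30],[-2.8,0.05,0.3,0,0,0,30]]'; python3 -m inch '[[-0.6,0,0,0,0,0,30],[-1.2,0,0,0,0,0,30],[-1.8,0,0,0,0,0,30],[-2.4,0,0,0,0,0,30],[-3,0,0,0,0,0,30]]';python3 -m inch '[[-0.6,0,0,0,0,0,30],[-1.2,0,0,0,0,0,30],[-1.8,0,0,0,0,0,30],[-2.4,0,0,0,0,0,30],[-3,0,0,0,0,0,30]]'; python3 -c "
from h import *
need(0,50,5,np.pi/2)
for n in('scene','wrist'):
  d=optics.get_image(n);np.save(f'pics/{n}4.npy',d,allow_pickle=True);cv2.imwrite(f'pics/{n}4.png',d['img'])
  h=cv2.cvtColor(d['img'],cv2.COLOR_BGR2HSV).astype(int)
  r=((h[...,0]<6)|(h[...,0]>174))&(h[...,1]>150)&(h[...,2]>80)
  for x in blobs(r,20):
    c,s,a=rect(cast(d,x,40));print(n,w2c(c),s,round(a-np.pi/2-TH,3),x.mean(0))
"
```

```text
t: 7.12
tcp_pos: [566.7, 223.8, 7.9]
tool_rot: [2.082, 2.352, 0.002]
wrist_force: [-0.7, 2.4, 1.5]
finger_gap: 25.7
gripper_force: 1.1
t: 7.53
tcp_pos: [570.0, 193.9, 7.4]
tool_rot: [2.082, 2.353, 0.0]
wrist_force: [0.5, 2.3, 2.1]
finger_gap: 25.7
gripper_force: 1.2
t: 7.95
tcp_pos: [573.6, 164.1, 7.3]
tool_rot: [2.082, 2.353, -0.0]
wrist_force: [-0.1, 1.9, 1.7]
finger_gap: 25.3
gripper_force: 1.2
cm [-9.26  0.05  0.23] turn [-0.     0.    -0.004] at [ -0.2 142.6] 7.3 t 7.95 F [-0.1  1.9  1.7] gap 25.3
scene [ 0.5 55.7] [31.7 13.1] 0.001 [280.79166667 206.04166667]
wrist [  2. 129.] [48.8 17.6] -0.002 [258.00438596 302.44298246]
```

View pics/wrist4.png

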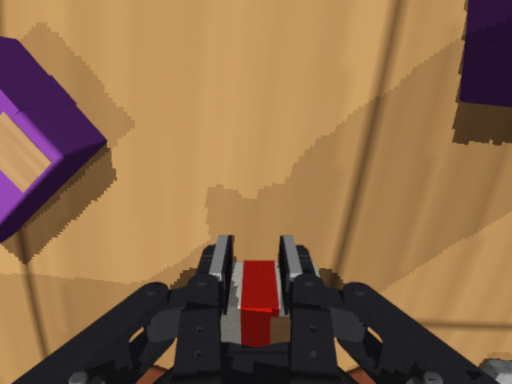

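The wrist view shows the red band centred between the fingers at px (258,302), with the parcel straight and ahead of them. I continue into the gap.

```bash
python3 -m inch '[[-0.6,0,0.1,0,0,0,30],[-1.2,0,0.1,0,0,0,30],[-1.8,0,0.1,0,0,0,30],[-2.4,0,0.1,0,0,0,30],[-3,0,0.1,0,0,0,30]]'; python3 -m inch '[[-0.5,0,0,0,0,0,30],[-1,0,0,0,0,0,30],[-1.5,0,0,0,0,0,30],[-2,0,0,0,0,0,30],[-2.5,0,0,0,0,0,30]]';python3 -m inch '[[-0.5,0,0,0,0,0,30],[-1,0,0,0,0,0,30],[-1.5,0,0,0,0,0,30],[-2,0,0,0,0,0,30],[-2.5,0,0,0,0,0,30]]'; python3 -c "
from h import *
need(0,-95,5,np.pi/2)
for n in('top','scene','wrist'):
  d=optics.get_image(n)
  h=cv2.cvtColor(d['img'],cv2.COLOR_BGR2HSV).astype(int)
  r=((h[...,0]<6)|(h[...,0]>174))&(h[...,1]>150)&(h[...,2]>80)
  for x in blobs(r,20):
    c,s,a=rect(cast(d,x,40));print(n,w2c(c),s,round(a-np.pi/2-TH,3),x.mean(0))
"
```

```text
t: 8.47
tcp_pos: [577.2, 134.1, 6.2]
tool_rot: [2.082, 2.353, -0.0]
wrist_force: [-0.5, 1.8, -0.0]
finger_gap: 25.8
gripper_force: 0.8
t: 8.88
tcp_pos: [580.2, 109.5, 6.2]
tool_rot: [2.082, 2.353, -0.0]
wrist_force: [-0.5, 1.1, -0.1]
finger_gap: 26.0
gripper_force: 0.6
t: 9.3
tcp_pos: [583.3, 84.8, 6.3]
tool_rot: [2.082, 2.353, -0.0]
wrist_force: [-0.5, 0.5, -1.0]
finger_gap: 25.7
gripper_force: 0.5
cm [-15.77   0.1    0.13] turn [-0.     0.    -0.004] at [-0.5 62.7] 6.3 t 9.3 F [-0.5  0.5 -1. ] gap 25.7
wrist [ 2.1 50.4] [48.1 17.5] -0.023 [258.48214286 303.00892857]
```

```bash
python3 -m inch '[[-0.5,0.05,0,0,0,0,30],[-1,0.05,0,0,0,0,30],[-1.5,0.05,0,0,0,0,30],[-2,0.05,0,0,0,0,30],[-2.5,0.05,0,0,0,0,30]]'; python3 -m inch '[[-0.6,0,0,0,0,0,30],[-1.2,0,0,0,0,0,30],[-1.8,0,0,0,0,0,30],[-2.4,0,0,0,0,0,30],[-3,0,0,0,0,0,30]]';python3 -m inch '[[-0.6,0,0,0,0,0,30],[-1.2,0,0,0,0,0,30],[-1.8,0,0,0,0,0,30],[-2.4,0,0,0,0,0,30],[-3,0,0,0,0,0,30]]'; python3 -m inch '[[-0.6,0,0,0,0,0,30],[-1.2,0,0,0,0,0,30],[-1.8,0,0,0,0,0,30],[-2.4,0,0,0,0,0,30],[-3,0,0,0,0,0,30]]'; python3 -c "
from h import *
need(0,-95,5,np.pi/2)
for n in('top','scene','wrist'):
  d=optics.get_image(n);cv2.imwrite(f'pics/{n}5.png',d['img'])
  h=cv2.cvtColor(d['img'],cv2.COLOR_BGR2HSV).astype(int)
  r=((h[...,0]<6)|(h[...,0]>174))&(h[...,1]>150)&(h[...,2]>80)
  for x in blobs(r,20):
    c,s,a=rect(cast(d,x,40));print(n,w2c(c),s,round(a-np.pi/2-TH,3),x.mean(0))
"
```

```text
t: 9.87
tcp_pos: [587.0, 60.3, 6.5]
tool_rot: [2.082, 2.353, 0.001]
wrist_force: [-0.4, 2.4, 2.2]
finger_gap: 25.6
gripper_force: 1.2
t: 10.28
tcp_pos: [590.5, 30.1, 6.3]
tool_rot: [2.082, 2.353, -0.0]
wrist_force: [-0.3, 2.4, 1.4]
finger_gap: 25.6
gripper_force: 1.2
t: 10.7
tcp_pos: [594.2, 0.4, 6.3]
tool_rot: [2.082, 2.353, -0.0]
wrist_force: [-0.1, 2.2, 1.7]
finger_gap: 25.6
gripper_force: 1.2
t: 11.12
tcp_pos: [597.8, -29.4, 6.3]
tool_rot: [2.082, 2.353, -0.0]
wrist_force: [0.0, 2.1, 2.4]
finger_gap: 25.4
gripper_force: 1.2
cm [-4.26  0.05  0.13] turn [ 0.     0.    -0.004] at [ -0.4 -52.4] 6.3 t 11.1167 F [0.  2.1 2.4] gap 25.4
wrist [  1.9 -65.2] [47.5 17.4] -0.024 [258.39111111 303.73333333]
```

View pics/scene5.png

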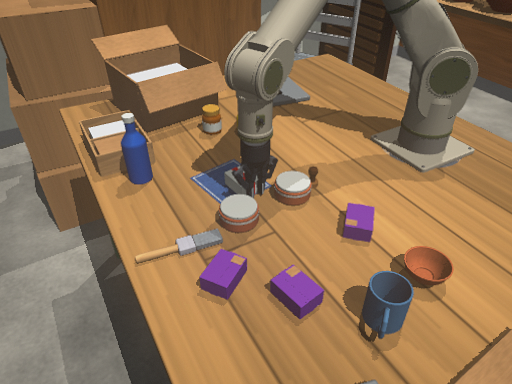

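The scene view shows the hand past the lids at px (258,180), with the parcel ahead of it on the mat. I push the last 4 cm, back off, rise, and check.

```bash
python3 -m inch '[[-0.6,0,0,0,0,0,30],[-1.2,0,0,0,0,0,30],[-1.8,0,0,0,0,0,30],[-2.4,0,0,0,0,0,30],[-2.9,0,0,0,0,0,30]]'; python3 -m inch '[[-0.4,0,0,0,0,0,30],[-0.8,0,0,0,0,0,30],[-1.1,0,0,0,0,0,30],[-1.35,0,0,0,0,0,30],[-1.35,0,0,0,0,0,30]]'; python3 -m inch '[[0.5,0,0,0,0,0,30],[1.5,0,-0.5,0,0,0,30],[2.5,0,-4,0,0,0,30],[2.5,0,-8,0,0,0,30],[2.5,0,-12,0,0,0,30]]' ; python3 -m inch '[[4,0,-3,0,0,0,30],[8,0,-6,0,0,0,30],[12,0,-9,0,0,0,30],[16,0,-9,0,0,0,30],[20,0,-9,0,0,0,30]]'; python3 -m inch '[[4,0,0,0,0,0,30],[8,0,0,0,0,0,30],[10,0,0,0,0,0,30],[10,0,0,0,0,0,30]]'; python3 -c "
from h import *
d=parcel('top',(282,155,345,208));cv2.imwrite('pics/top6.png',d['img'])"
```

```text
t: 11.68
tcp_pos: [601.3, -58.6, 6.2]
tool_rot: [2.083, 2.352, -0.001]
wrist_force: [-0.5, 1.3, 0.0]
finger_gap: 25.8
gripper_force: 0.6
t: 12.1
tcp_pos: [603.0, -71.7, 6.3]
tool_rot: [2.082, 2.352, -0.0]
wrist_force: [-0.2, -0.1, -0.2]
finger_gap: 25.5
gripper_force: 0.0
t: 12.52
tcp_pos: [599.0, -43.5, 127.8]
tool_rot: [-2.077, -2.355, 0.0]
wrist_force: [0.6, 0.0, -0.8]
finger_gap: 25.5
gripper_force: 0.0
t: 12.93
tcp_pos: [577.7, 137.2, 218.0]
tool_rot: [2.08, 2.35, 0.004]
wrist_force: [0.7, 0.0, -0.5]
finger_gap: 25.8
gripper_force: 0.0
t: 13.27
tcp_pos: [562.0, 241.5, 215.7]
tool_rot: [-2.069, -2.362, -0.003]
wrist_force: [0.2, 0.1, -0.5]
finger_gap: 25.7
gripper_force: 0.0
top band centre [  -0.2 -151.3] sides [89.9 14.4] yaw off 0.007
top all centre [  -2. -146.] sides [163.  119.8] yaw off 0.049
```

View pics/top6.png

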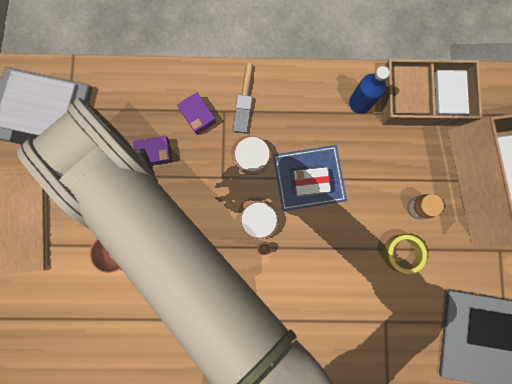

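The top view shows the parcel at px (313,181), wholly inside the mat's border. It lies about 15 mm from the mat's centre, and at least 25 mm of mat shows all round. The robot is well clear and the bystanders stand as before.

```bash
python3 -m inch '[[0,0,0,0,0,0,30],[0,0,0,0,0,0,30]]' >/dev/null; python3 -c "
from plant import job
print(job.hand_in())"
```

```text
the job is handed in; nothing more can be done
None
```

The parcel was slid flat through the gap and left wholly on the blue mat, about 15 mm from its centre; the robot stands clear and the job is handed in, with no verdict returned.

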